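# Run the violet wing nut onto its gluing jig

## Robot

A 7-joint arm with a two-finger parallel gripper is mounted at the origin on the work surface. World frame = base frame: x ahead of the robot, y to its left, z up, the work surface at z = 0. Lengths are in m, angles in degrees, forces in N, time in s.
With the tool pointing down it reaches from about 0.35 to 0.9 m from the base axis. Payload 19.9 kg.
Tool frame: the origin (TCP) lies on the centre line of the jaws, within the pads' length; the fingertips stand 11 mm ahead of it and the grasp point (between the pads) lies 8 mm behind it; z points along the fingers, y is the direction in which the jaws open and shut (so a half turn about z gives the same grasp; the last joint's range is limited). The gripper opens to 85 mm and grips with 20 to 120 N. Pads are 22 mm wide; open, the fingers measure 114 mm over their backs; the gripper's body (76 mm by 85 mm) begins 54 mm behind the grasp point. The pads swing forward as they close: fully open they stand 13 mm farther back than shut.
Start: joints at [73.081, 23.915, -0.59, 92.452, 0.269, 63.638, -3.037], TCP at [0.157, -0.605, 0.242] pointing down, gripper open.
Joint ranges: [-161.28, 161.28], [-22.2, 115.67], [-73.04, 71.86], [3.21, 147.25], [-68.34, 248.33], [10.77, 114.83], [-161.83, 161.83]. Speed limits (degrees/s): [108.29, 108.29, 136.94, 136.94, 172.46, 172.46, 172.46].

## Interface

Orientations are given as [roll, pitch, yaw] about the fixed x, y, z axes, in that order (R = Rz(yaw) Ry(pitch) Rx(roll)).
In Python, from workcell import manip gives the robot as it stands.
- The arm moves only by the shell command python3 -m jog 'ROWS' [FORCE]. ROWS is a JSON object of lists of equal length, an entry for each row: "jaw": the finger opening in mm, from 0 to 85.4; "slide": the shift along the tool's x, y, z in mm, a list of three; "turn": the turn about the tool's z in rad. A call has 1 to 20 rows; each row shifts and turns the pose as measured when the row begins, along the tool's axes as they then stand; what a row does not reach is not made up. A row lasts 1/12 s, in which the tool goes at most 41.7 mm and 7.16 degrees, less where a joint would pass 70% of its speed; a pose out of reach is approached as far as the arm can. A call with a gripper value outside its range is refused whole. The fingers move at their own pace and stop on an object; FORCE is the grip in N (left out, the last holds). Time passes only in rows, so rows that do not move let the fingers close. It gives the time, the measured TCP pose, the force and the opening at its end, in the units of the state.
- manip.read_state(): the state, without advancing time (a new reading comes with each control period).
- manip.capture(name): name is "scene" or "top" or "wrist"; returns a dict with "image" (400x640x3 uint8, red, green, blue), "K" (3x3 intrinsics, pixels), "pose" (4x4, takes a point from camera to world coordinates). Camera axes: x right, y down, z forward; pixel columns grow to the right and rows downward; lengths in m; the calibration is good to about 2 mm. A picture is of the moment at which its call begins. There is no depth.
- manip.hand_in(): hands the job in, once; it reports no verdict.
The state is a dict: "time": time; "joint_positions": joint angles; "joint_vel": joint speeds; "joint_efforts": joint torques, N m; "tcp_pos": TCP position; "orientation": TCP orientation; "contact_force": force on the tool from outside, world axes, zero at the start; "moment": the same for the moment, N m; "gripper_width": opening from 0.0 (shut) to 1.0 (fully open).
Only numpy, scipy, OpenCV 4.12 (cv2) and the standard library are available. Lean on these libraries where they do the work, as an engineer would, in place of code of your own. Each camera call takes 0.05 s, during which the arm holds its last target.

## Task

The violet wing nut is sitting on the end of its thread. Turn it backward (counter-clockwise from above) until it drops into the thread start, then turn it forward (clockwise) until it is fully home on the pressure plate, and let go. Leave the grey wing nut on the other jig as it is.

Things in the scene. Friction and masses are not known exactly. Their poses are not given: they have to be found in the camera images.
- violet_grip (a point): Grip point of the violet wing nut, on its vertical axis, 14 mm below its top, about 110 mm above the table. x runs along the wing: an upright bar 76 mm long, 14 mm thick (y), 36 mm tall; a white mark on top shows the +x end. Fingers closing on the 14 mm have 21 mm of depth below this point, then a 40 mm round hub. The jig below (wooden base 100 x 80 mm) is fixed, with violet rings on a stud.
- violet_nut (a joint): Turn of the violet nut, rad; grows forward (clockwise from above). Starts at 0.55 to 0.95, held up on the thread's end, where turning forward does not lower it. 0 = middle of the thread start (white mark over the white line on the base): free, it drops 8 mm anywhere from 0.2 to the back stop at -0.25. Once dropped, 0.3 to 1.1 screws it down 4 mm; home at 1.1, stop at 1.25. Stays as left.
- violet_flange (a joint): Height of the violet nut with its 48 mm steel flange above home, m: 0.012 at the start, 0.004 after the drop, 0 when the flange is flush on the aluminium pressure plate. A tightly gripped nut cannot fall by itself: lower the hand with it 8 mm at the drop and 4 mm while screwing, or hold it loosely. It cannot be lifted off (1.5 mm play).
- grey_tip (a point): End of one wing (the one with a white mark on top) of the grey wing nut on the other, alike jig; 38 mm from that nut's axis, about 110 mm above the table. To be left alone.
There are look-alikes about, which are no part of the job. Leave any yellow look-alike of the part that bears violet_grip alone.

How it is judged (in metres and radians):
On the way:
1. the violet nut has been turned backward and has dropped into the thread start (value of joint violet_nut below 0.4 rad and value of joint violet_flange below 0.0065 m), for 0.1 s.
At the end, for the whole second after the job is handed in: The violet nut is turned forward to at least 0.95 rad past the thread start and its flange is within 2.5 mm of the pressure plate, at rest (value of joint violet_nut above 0.95 rad and value of joint violet_flange below 0.0025 m and velocity of joint violet_nut below 0.1 rad/s); the robot touches nothing.
It fails at once if the grey nut was turned (its wing end moved more than 12 mm) (distance of grey_tip from where it was at the start of the episode above 0.012 m).
It also fails if it takes over 32 s, if anything falls off the work surface, if the arm or the gripper's body presses on something with over 40 N, if the wrist force passes 120 N, or if a joint passes its speed limit or range.

## Working session

There is one attempt and no reset: what is moved stays moved. The work goes in short steps, Python scripts to look and compute and a shell command to move; the robot and the scene stay as the last step left them, time stands still between calls to the robot, and variables do not carry over. Pictures are saved under pics/ and viewed, and the job is handed in when it is done.

```bash
ls; mkdir -p pics; python3 - <<'E'
from workcell import manip
import cv2
print(manip.read_state())
for n in ("scene","top","wrist"):
    c=manip.capture(n); cv2.imwrite(f"pics/{n}0.png",c["image"][:,:,::-1]); print(n,c["K"].tolist(),c["pose"].round(4).tolist())
E
```

```text
pics
{'time': 0.0, 'joint_positions': array([73.08096888, 23.94945856, -0.58939918, 92.48842357,  0.26812824,
       63.63909823, -3.03579104]), 'joint_vel': array([-0.02993215,  0.09104827, -0.005936  , -0.0597709 , -0.071426  ,
       -0.00273002, -0.05131858]), 'joint_efforts': array([-3.83613815e-05, -8.64468598e+01,  6.78460635e-01, -4.34896803e+01,
        1.90063217e-02,  7.61929841e-03,  8.82479139e-05]), 'tcp_pos': array([ 0.15681624, -0.60462824,  0.24162361]), 'orientation': array([-1.79924543e+02,  4.84073781e-03,  1.45412730e+01]), 'contact_force': array([ 0.24724024, -0.09391665, -0.39382211]), 'moment': array([ 0.00866851, -0.01493496,  0.05866936]), 'gripper_width': 1.0015925909771002}
scene [[398.96680122733636, 0.0, 321.8839737491191], [0.0, 398.96680122733636, 199.78265140485908], [0.0, 0.0, 1.0]] [[-0.587, 0.6587, -0.4706, 0.8871], [0.8094, 0.4648, -0.359, 0.2622], [-0.0178, -0.5916, -0.806, 0.6914], [0.0, 0.0, 0.0, 1.0]]
top [[460.04435087503015, 0.0, 319.9158505923792], [0.0, 460.04435087503015, 208.50606647180163], [0.0, 0.0, 1.0]] [[0.0102, -0.9965, 0.0824, 0.4711], [-0.9994, -0.0129, -0.0318, -0.0079], [0.0327, -0.0821, -0.9961, 0.9561], [0.0, 0.0, 0.0, 1.0]]
wrist [[292.8875703898155, 0.0, 317.9451577738202], [0.0, 292.8875703898155, 201.85671056755876], [0.0, 0.0, 1.0]] [[0.2515, -0.9205, -0.2989, 0.2323], [-0.9679, -0.2396, -0.0764, -0.5844], [-0.0013, 0.3085, -0.9512, 0.3731], [0.0, 0.0, 0.0, 1.0]]
```

View pics/scene0.png

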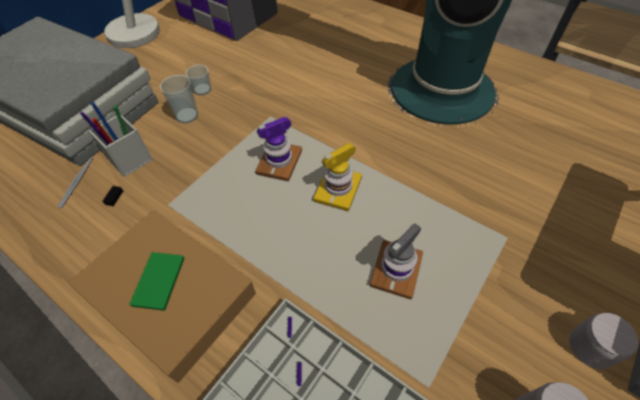

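View pics/top0.png

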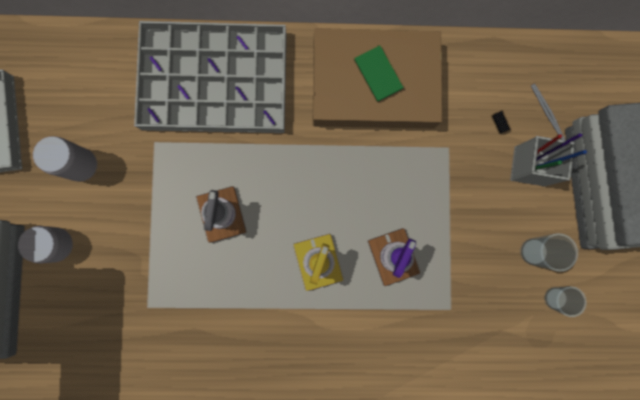

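View pics/wrist0.png

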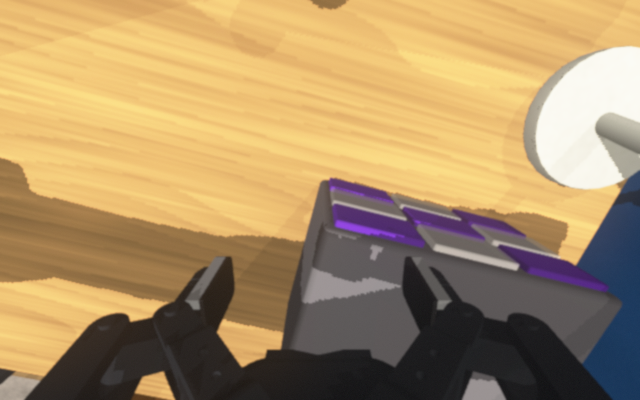

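The violet nut sits at about (403,258) in the top view and (275,130) in the scene view. The yellow look-alike is at top (320,265) and the grey nut at top (212,210). Next I measure the violet wing.

```bash
cat > h.py <<'E'
import numpy as np, cv2
def ray(c,uv):
    p=np.linalg.inv(c["K"])@np.array([uv[0],uv[1],1.]); P=np.array(c["pose"])
    return P[:3,3],P[:3,:3]@p
def plane(c,uv,z):
    o,d=ray(c,uv); return o+d*(z-o[2])/d[2]
def proj(c,p):
    P=np.linalg.inv(c["pose"]); q=c["K"]@(P[:3,:3]@p+P[:3,3]); return q[:2]/q[2]
def tri(c1,u1,c2,u2):
    o1,d1=ray(c1,u1);o2,d2=ray(c2,u2)
    t=np.linalg.lstsq(np.stack([d1,-d2],1),o2-o1,rcond=None)[0]
    a=o1+t[0]*d1;b=o2+t[1]*d2
    return (a+b)/2,np.linalg.norm(a-b)
E
python3 - <<'E'
from workcell import manip
from h import *
c=manip.capture("top"); s=manip.capture("scene")
for n,k,x,y,w,h in (("top",c,360,215,90,75),("scene",s,240,105,80,80)):
    im=k["image"][y:y+h,x:x+w][:,:,::-1]
    cv2.imwrite(f"pics/{n}z.png",cv2.resize(im,None,fx=7,fy=7,interpolation=cv2.INTER_CUBIC))
    hsv=cv2.cvtColor(k["image"],cv2.COLOR_RGB2HSV)
    m=cv2.inRange(hsv,(122,100,40),(150,255,255)); mm=np.zeros_like(m); mm[y:y+h,x:x+w]=m[y:y+h,x:x+w]
    cs,_=cv2.findContours(mm,0,2)
    for q in cs:
        if cv2.contourArea(q)>15: print(n,cv2.contourArea(q),cv2.minAreaRect(q),cv2.boundingRect(q))
# base by orange colour
hsv=cv2.cvtColor(c["image"],cv2.COLOR_RGB2HSV)
print(hsv[278,385],hsv[245,375],hsv[330,385])
E
```

```text
top 408.5 ((401.10003662109375, 256.3000183105469), (19.230182647705078, 38.9075813293457), 26.56505012512207) (391, 239, 22, 38)
scene 67.0 ((278.4364318847656, 157.90953063964844), (6.87310791015625, 20.372087478637695), 81.46923065185547) (268, 153, 21, 9)
scene 509.0 ((276.3000183105469, 132.10000610351562), (23.702320098876953, 33.541019439697266), 63.43495178222656) (258, 117, 33, 28)
[ 13 142 115] [ 13 141 119] [ 17 109 136]
```

```bash
sleep 0
```

```text
(no output)
```

View pics/topz.png

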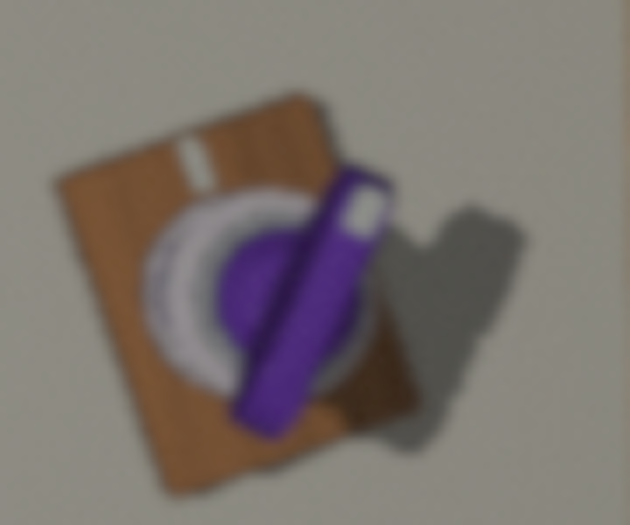

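View pics/scenez.png

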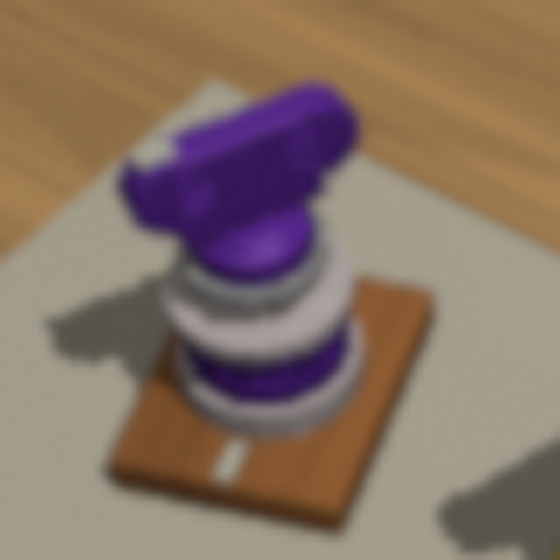

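```bash
python3 - <<'E'
from workcell import manip
from h import *
c=manip.capture("top"); s=manip.capture("scene")
T=lambda X,Y:(360+(X+.5)/7-.5,215+(Y+.5)/7-.5)
S=lambda X,Y:(240+(X+.5)/7-.5,105+(Y+.5)/7-.5)
a=plane(c,T(370,178),.124);b=plane(c,T(268,425),.124)
print("wing",a,b,(a+b)/2,np.linalg.norm(a-b),np.degrees(np.arctan2(*(a-b)[1::-1])))
for z in (.0,.012,.02):
  q=[plane(c,T(*p),z) for p in((55,182),(315,95),(420,408),(178,497))]
  print(z,np.mean(q,0)[:2],[np.linalg.norm(q[i]-q[i-1]).round(4) for i in range(4)])
m=plane(c,T(195,165),.015); print("line",m)
print("white mark tri",tri(c,T(366,210),s,S(155,152)))
print("far end tri",tri(c,T(268,425),s,S(335,90)))
print("line tri",tri(c,T(195,165),s,S(231,462)))
print(manip.read_state()["time"])
E
```

```text
wing [ 0.48470948 -0.20330746  0.124     ] [ 0.42089755 -0.17642294  0.124     ] [ 0.45280352 -0.1898652   0.124     ] 0.06924406310160561 -22.846116995816047
0.0 [ 0.45168714 -0.19393705] [np.float64(0.0994), np.float64(0.0824), np.float64(0.0975), np.float64(0.077)]
0.012 [ 0.45193093 -0.19160257] [np.float64(0.0982), np.float64(0.0814), np.float64(0.0963), np.float64(0.076)]
0.02 [ 0.45209346 -0.19004625] [np.float64(0.0973), np.float64(0.0807), np.float64(0.0955), np.float64(0.0754)]
line [ 0.48974363 -0.17724384  0.015     ]
white mark tri (array([ 0.47597738, -0.20166621,  0.12384542]), np.float64(0.001427017112496035))
far end tri (array([ 0.42079303, -0.1776644 ,  0.11915803]), np.float64(0.0006378758549929428))
line tri (array([ 0.48963769, -0.17728101,  0.01383735]), np.float64(0.0004248701231250913))
0.35
```

Axis at about (0.4525, -0.190), confirmed by the base centre. The wing points along -23° and the base line along +19°, so the nut is at about 0.73 rad, inside the stated range. Moving above it.

```bash
python3 -m jog '{"jaw":[85,85,85,85,85,85,85,85,85,85,85,85,85,85,85],"slide":[[26,-21.8,0],[26,-21.8,0],[26,-21.8,0],[26,-21.8,0],[26,-21.8,0],[26,-21.8,0],[26,-21.8,0],[26,-21.8,0],[26,-21.8,0],[26,-21.8,0],[26,-21.8,0],[26,-21.8,0],[26,-21.8,0],[26,-21.8,0],[26,-21.8,0]],"turn":[0,0,0,0,0,0,0,0,0,0,0,0,0,0,0]}' 20
python3 -m jog '{"jaw":[85,85,85,85,85,85],"slide":[[0,0,0],[0,0,0],[0,0,0],[0,0,0],[0,0,0],[0,0,0]],"turn":[0.11,0.11,0.11,0.11,0.11,0.11]}'
cat > st.py <<'E'
from workcell import manip
from h import *
import sys
st=manip.read_state(); p=st["tcp_pos"]; y=np.radians(st["orientation"][2])
d=np.array([0.4525,-0.190])-p[:2]
print("t",st["time"],"tcp",p.round(4),"rpy",st["orientation"].round(2),"q7",st["joint_positions"][6].round(1),"F",st["contact_force"].round(1),"M",st["moment"].round(2),"w",round(st["gripper_width"],3))
print("slide to axis mm",(1000*(d@[np.cos(y),np.sin(y)])).round(1),(1000*(d@[np.sin(y),-np.cos(y)])).round(1))
for a in sys.argv[1:]:
    n,f=a.split(":"); c=manip.capture(n); cv2.imwrite(f"pics/{f}.png",c["image"][:,:,::-1])
    if n=="top": cv2.imwrite(f"pics/{f}z.png",cv2.resize(c["image"][200:300,340:470,::-1],None,fx=6,fy=6,interpolation=2))
    if n=="scene": cv2.imwrite(f"pics/{f}z.png",cv2.resize(c["image"][90:200,220:340,::-1],None,fx=5,fy=5,interpolation=2))
E
python3 st.py wrist:w1
```

```text
time: 1.6
tcp_pos: [0.4599, -0.1775, 0.2415]
orientation: [179.7, 0.1, 13.8]
contact_force: [0.7, -0.5, 0.3]
gripper_width: 0.993
time: 2.1
tcp_pos: [0.4646, -0.1686, 0.242]
orientation: [179.9, -0.2, -24.7]
contact_force: [-0.4, -0.8, 0.3]
gripper_width: 0.995
t 2.1 tcp [ 0.4646 -0.1686  0.242 ] rpy [179.9   -0.19 -24.66] q7 -101.6 F [-0.4 -0.8  0.3] M [0.   0.03 0.01] w 0.995
slide to axis mm -2.1 24.5
```

View pics/w1.png

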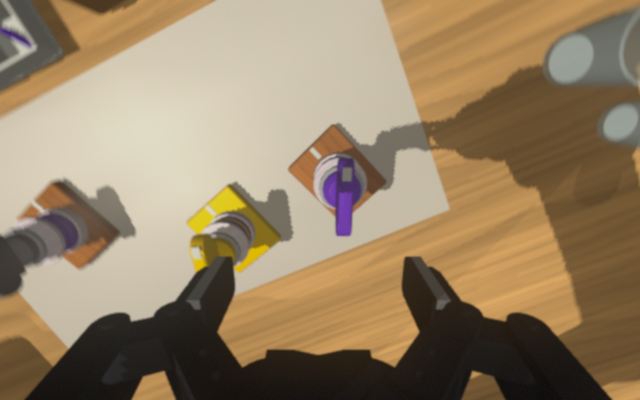

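The wrist view shows the violet wing at about (345,195), nearly aligned with the jaws, and the yellow nut below left. I'll cross-check from this view.

```bash
python3 - <<'E'
from workcell import manip
from h import *
c=manip.capture("wrist"); im=c["image"][140:250,280:400]
cv2.imwrite("pics/w1z.png",cv2.resize(im[:,:,::-1],None,fx=5,fy=5,interpolation=2))
for uv in((347,162),(348,173),(343,212),(343,234)): print(uv,plane(c,uv,.124))
print(proj(c,np.array([.4525,-.19,.124])))
E
```

```text
(347, 162) [ 0.48392334 -0.20547472  0.124     ]
(348, 173) [ 0.47473593 -0.20243677  0.124     ]
(343, 212) [ 0.44365471 -0.1840681   0.124     ]
(343, 234) [ 0.42379348 -0.17535774  0.124     ]
[345.10222332 200.91380115]
```

View pics/w1z.png

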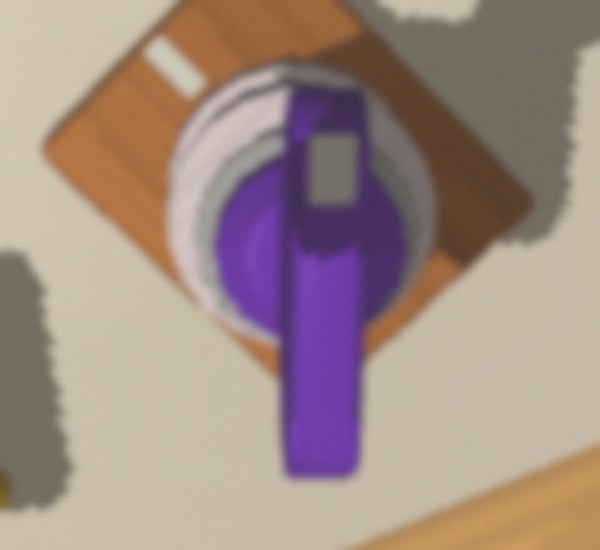

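The wrist view gives a centre of about (0.4535, -0.190) and a direction of about -25°, which agrees. Centring and descending.

```bash
python3 -m jog '{"jaw":[85,85,85,85,85,85,85,85],"slide":[[-1,12.5,0],[-1,12.5,0],[0,0,0],[0,0,30],[0,0,30],[0,0,30],[0,0,20],[0,0,0]],"turn":[0,0,0,0,0,0,0,0]}' 30
python3 st.py wrist:w2
```

```text
time: 2.87
tcp_pos: [0.4526, -0.1949, 0.1304]
orientation: [179.9, -0.6, -22.9]
contact_force: [-0.3, -0.4, -0.5]
gripper_width: 0.993
t 2.8667 tcp [ 0.4526 -0.1949  0.1304] rpy [179.87  -0.56 -22.93] q7 -99.2 F [-0.3 -0.4 -0.5] M [-0.01  0.12  0.02] w 0.993
slide to axis mm -2.0 -4.5
```

View pics/w2.png

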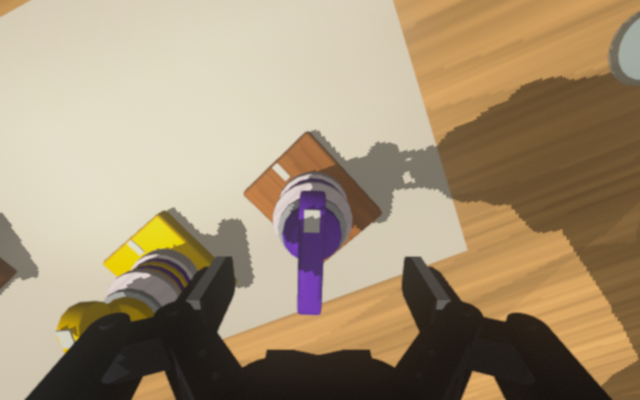

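The violet wing at (311,255) lies between the open fingers, slightly left of centre. That matches the measured 4.5 mm offset. Correcting it, lowering to z≈0.108 and closing.

```bash
python3 -m jog '{"jaw":[85,85,85,50,20,0,0,0,0,0],"slide":[[-1,-4.5,0],[-1,0,12],[0,0,11],[0,0,0],[0,0,0],[0,0,0],[0,0,0],[0,0,0],[0,0,0],[0,0,0]],"turn":[0.02,0,0,0,0,0,0,0,0,0]}' 30
python3 st.py wrist:w3
```

```text
time: 3.75
tcp_pos: [0.457, -0.1923, 0.1166]
orientation: [179.9, -1.1, -23.7]
contact_force: [-0.0, 0.1, -1.5]
gripper_width: 0.154
t 3.75 tcp [ 0.457  -0.1923  0.1166] rpy [179.89  -1.14 -23.74] q7 -101.1 F [-0.   0.1 -1.5] M [0.18 0.14 0.  ] w 0.154
slide to axis mm -5.0 -0.3
```

View pics/w3.png

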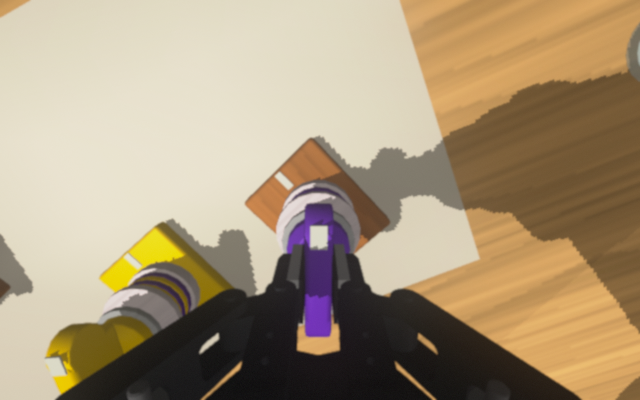

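The wing is gripped (about 13–14 mm opening), but the hand sits 5 mm off the axis along x and 8 mm high. I'll loosen, correct and grip again.

```bash
python3 -m jog '{"jaw":[40,40,40,40],"slide":[[0,0,0],[-3,0,2],[-3,0,4],[-2,0,4]],"turn":[0,0,0,0]}' 30
python3 st.py
```

```text
time: 4.13
tcp_pos: [0.45, -0.1891, 0.1064]
orientation: [179.9, -1.2, -23.7]
contact_force: [-0.6, -0.3, 0.6]
gripper_width: 0.471
t 4.1333 tcp [ 0.45   -0.1891  0.1064] rpy [179.89  -1.23 -23.74] q7 -101.4 F [-0.6 -0.3  0.6] M [-0.05  0.05 -0.04] w 0.471
slide to axis mm 2.7 -0.2
```

```bash
python3 -m jog '{"jaw":[40,10,5,5,5],"slide":[[2,0,0],[0,0,0],[0,0,0],[0,0,0],[0,0,0]],"turn":[0,0,0,0,0]}' 30
python3 st.py
```

```text
time: 4.55
tcp_pos: [0.4509, -0.1896, 0.1052]
orientation: [179.9, -1.1, -23.7]
contact_force: [-1.5, -0.0, 0.6]
gripper_width: 0.159
t 4.55 tcp [ 0.4509 -0.1896  0.1052] rpy [179.88  -1.1  -23.73] q7 -101.4 F [-1.5 -0.   0.6] M [ 0.07  0.25 -0.06] w 0.159
slide to axis mm 1.7 -0.3
```

Centred within 2 mm. Now I turn backward about 0.78 rad.

```bash
python3 -m jog '{"jaw":[5,5,5,5,5,5],"slide":[[0,0,0],[0,0,0],[0,0,0],[0,0,0],[0,0,0],[0,0,0]],"turn":[-0.08,-0.08,-0.08,-0.08,-0.08,-0.08]}' 30
python3 st.py wrist:w4
```

```text
time: 5.05
tcp_pos: [0.4507, -0.1903, 0.1054]
orientation: [179.3, -0.9, 4.7]
contact_force: [-0.4, -1.7, -1.5]
gripper_width: 0.158
t 5.05 tcp [ 0.4507 -0.1903  0.1054] rpy [179.32  -0.89   4.74] q7 -76.2 F [-0.4 -1.7 -1.5] M [ 0.1   0.03 -0.11] w 0.158
slide to axis mm 1.8 -0.1
```

View pics/w4.png

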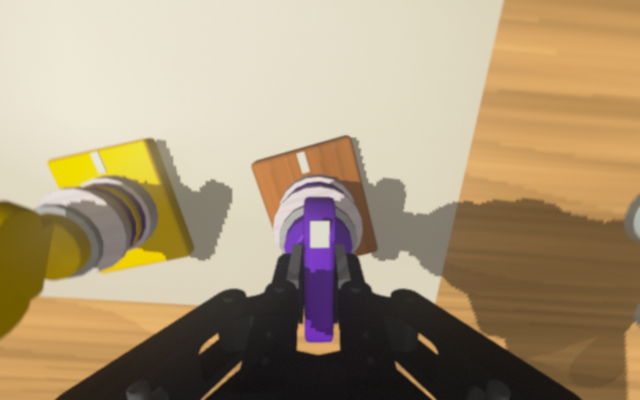

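The wing followed. The white base line at (304,162) is still about 15° further counter-clockwise. I'll turn another -0.3 rad and then open to let the nut drop.

```bash
python3 -m jog '{"jaw":[5,5,5,5],"slide":[[0,0,0],[0,0,0],[0,0,0],[0,0,0]],"turn":[-0.08,-0.08,-0.08,-0.06]}' 30
python3 st.py
python3 -m jog '{"jaw":[30,30,30,30],"slide":[[0,0,0],[0,0,0],[0,0,0],[0,0,0]],"turn":[0,0,0,0]}' 30
python3 st.py wrist:w5 scene:s5
```

```text
time: 5.43
tcp_pos: [0.4508, -0.1908, 0.1055]
orientation: [179.1, -0.7, 22.5]
contact_force: [1.1, -0.0, -0.7]
gripper_width: 0.16
t 5.4333 tcp [ 0.4508 -0.1908  0.1055] rpy [179.07  -0.66  22.45] q7 -60.4 F [ 1.1 -0.  -0.7] M [ 0.21 -0.05 -0.04] w 0.16
slide to axis mm 1.8 -0.1
time: 5.77
tcp_pos: [0.451, -0.191, 0.1057]
orientation: [179.1, -0.7, 22.0]
contact_force: [-0.2, -0.3, -0.4]
gripper_width: 0.354
t 5.7667 tcp [ 0.451  -0.191   0.1057] rpy [179.06  -0.69  22.01] q7 -60.8 F [-0.2 -0.3 -0.4] M [ 0.02 -0.01  0.  ] w 0.354
slide to axis mm 1.7 -0.4
```

View pics/w5.png

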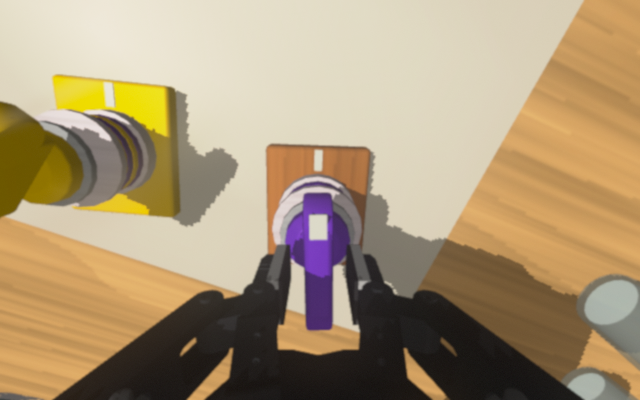

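View pics/s5z.png

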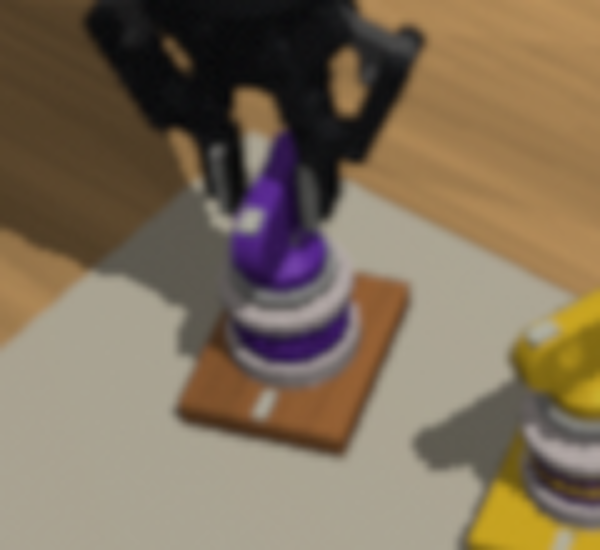

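The mark (318,227) lines up with the base line (318,160). I triangulate the mark's height to confirm the drop.

```bash
python3 - <<'E'
from workcell import manip
from h import *
w=manip.capture("wrist"); s=manip.capture("scene"); t=manip.capture("top")
def white(c,x,y,wd,h):
    hsv=cv2.cvtColor(c["image"],cv2.COLOR_RGB2HSV)[y:y+h,x:x+wd]
    m=cv2.inRange(hsv,(0,0,120),(180,60,255))
    cs,_=cv2.findContours(m,0,2)
    q=max(cs,key=cv2.contourArea); r=cv2.minAreaRect(q); return (r[0][0]+x,r[0][1]+y),r
a,ra=white(w,306,212,24,32); print(a,ra[1:])
b=(220+(250+.5)/5-.5,90+(219+.5)/5-.5)
print(tri(w,a,s,b))
cv2.imwrite("pics/t6z.png",cv2.resize(t["image"][200:300,340:470,::-1],None,fx=6,fy=6,interpolation=2))
for z in (.112,.116,.124): print(z,plane(w,a,z),proj(s,plane(w,a,z)))
E
```

```text
(318.0, 226.5) ((25.0, 18.0), 90.0)
(array([ 0.47630782, -0.1799205 ,  0.11636342]), np.float64(0.000918377237212713))
0.112 [ 0.4742666  -0.18044835  0.112     ] [270.5084034  134.15658726]
0.116 [ 0.47574621 -0.17977763  0.116     ] [270.0524687  133.29397738]
0.124 [ 0.47870544 -0.1784362   0.124     ] [269.12650677 131.54209516]
```

Mark height is 0.116 m against 0.124 m before, so the nut has dropped 8 mm. Lowering and gripping again.

```bash
python3 -m jog '{"jaw":[30,30,10,5,5,5],"slide":[[2,0,4],[0,0,5],[0,0,0],[0,0,0],[0,0,0],[0,0,0]],"turn":[0,0,0,0,0,0]}' 30
python3 st.py
```

```text
time: 6.52
tcp_pos: [0.4533, -0.19, 0.0957]
orientation: [179.1, -0.7, 22.1]
contact_force: [-2.0, 0.6, 5.9]
gripper_width: 0.161
t 6.5167 tcp [ 0.4533 -0.19    0.0957] rpy [179.08  -0.67  22.08] q7 -61.5 F [-2.   0.6  5.9] M [ 0.29  0.48 -0.06] w 0.161
slide to axis mm -0.8 -0.4
```

```bash
python3 -m jog '{"jaw":[5,5,5,5,5,5,5,5],"slide":[[0,0,0],[0,0,0],[0,0,0],[0,0,0],[0,0,0.5],[0,0,0.5],[0,0,0.5],[0,0,0.5]],"turn":[0.08,0.08,0.08,0.08,0.08,0.08,0.08,0.08]}' 30
python3 st.py
```

```text
time: 7.18
tcp_pos: [0.4533, -0.1906, 0.0943]
orientation: [179.7, -1.1, -16.1]
contact_force: [-1.5, -0.0, 3.0]
gripper_width: 0.157
t 7.1833 tcp [ 0.4533 -0.1906  0.0943] rpy [179.66  -1.08 -16.13] q7 -95.0 F [-1.5 -0.   3. ] M [0.09 0.45 0.05] w 0.157
slide to axis mm -0.9 -0.4
```

```bash
python3 -m jog '{"jaw":[5,5,5,5,5,5,5],"slide":[[0,0,0.5],[0,0,0.5],[0,0,0.5],[0,0,0.5],[0,0,0.5],[0,0,0.3],[0,0,0]],"turn":[0.08,0.08,0.08,0.08,0.08,0.08,0.08]}' 30
python3 st.py wrist:w7 scene:s7
```

```text
time: 7.77
tcp_pos: [0.4529, -0.191, 0.0922]
orientation: [-179.8, -1.1, -49.9]
contact_force: [-0.5, -0.1, 1.5]
gripper_width: 0.159
t 7.7667 tcp [ 0.4529 -0.191   0.0922] rpy [-179.75   -1.07  -49.88] q7 -124.6 F [-0.5 -0.1  1.5] M [0.01 0.52 0.05] w 0.159
slide to axis mm -1.0 -0.3
```

View pics/w7.png

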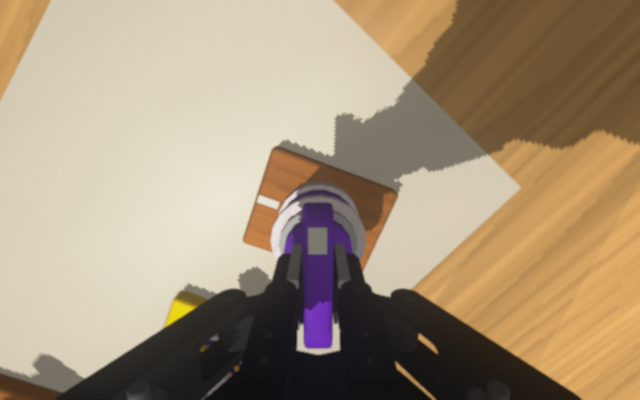

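View pics/s7z.png

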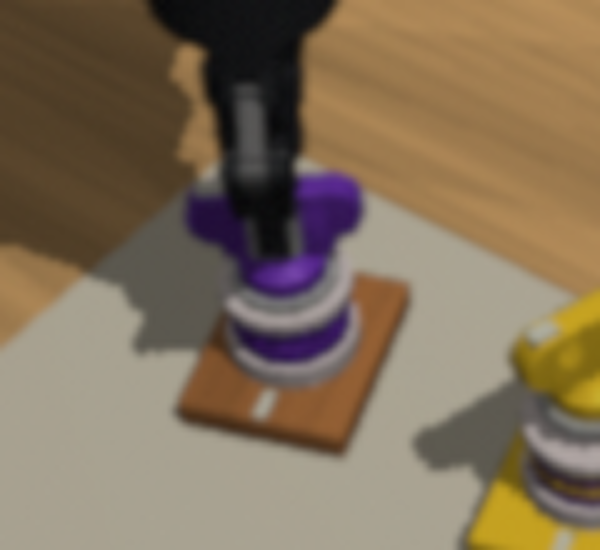

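The wing turned with the hand to yaw -50°, so the nut is at about 1.2 rad. Releasing and rising.

```bash
python3 -m jog '{"jaw":[50,50,50,50,50,50,50,50,50],"slide":[[0,0,0],[0,0,0],[0,0,0],[0,0,-15],[0,0,-30],[0,0,-35],[0,0,-35],[0,0,-20],[0,0,0]],"turn":[0,0,0,0,0,0,0,0,0]}' 30
python3 st.py wrist:w8 scene:s8
```

```text
time: 8.62
tcp_pos: [0.4496, -0.1887, 0.2311]
orientation: [-179.9, -0.8, -48.7]
contact_force: [0.4, 0.3, 1.1]
gripper_width: 0.582
t 8.6167 tcp [ 0.4496 -0.1887  0.2311] rpy [-179.88   -0.83  -48.71] q7 -121.4 F [0.4 0.3 1.1] M [-0.03 -0.01  0.  ] w 0.582
slide to axis mm 2.8 -1.3
```

View pics/w8.png

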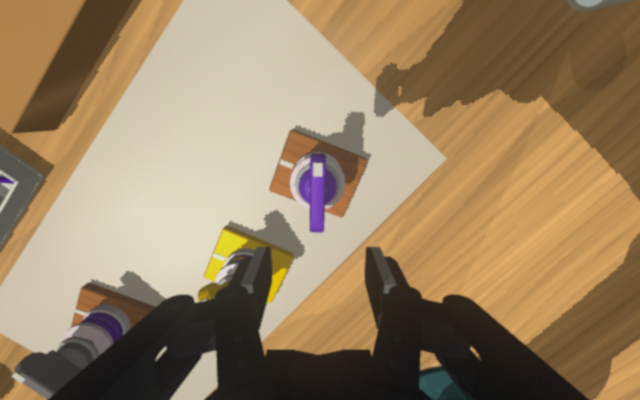

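View pics/s8z.png

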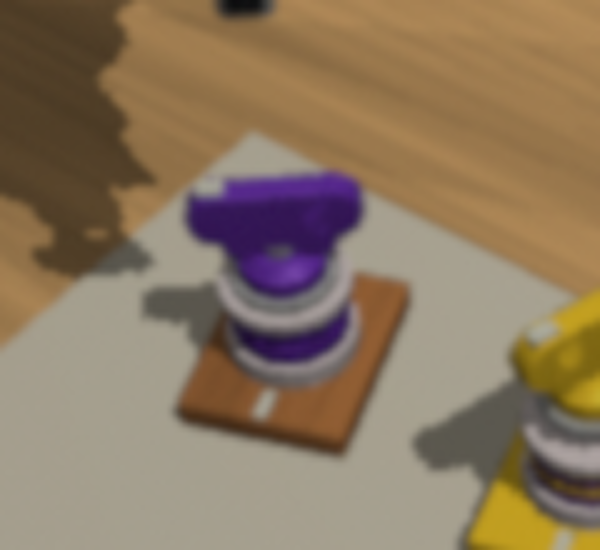

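View pics/s8.png

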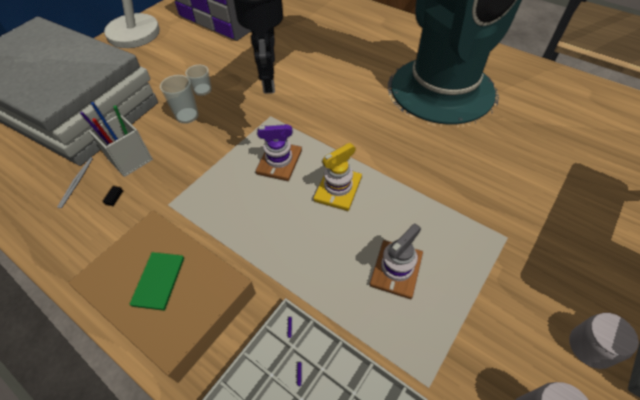

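The nut is free, with its mark at wrist (318,170) and scene (261,127). Final check on height and angle.

```bash
python3 - <<'E'
from workcell import manip
from h import *
w=manip.capture("wrist"); s=manip.capture("scene")
cv2.imwrite("pics/w9z.png",cv2.resize(w["image"][120:240,260:380,::-1],None,fx=5,fy=5,interpolation=2))
def cen(c,x,y,wd,h):
    m=cv2.inRange(cv2.cvtColor(c["image"],cv2.COLOR_RGB2HSV)[y:y+h,x:x+wd],(0,0,110),(180,70,255))
    q=max(cv2.findContours(m,0,2)[0],key=cv2.contourArea); M=cv2.moments(q)
    return (x+M["m10"]/M["m00"],y+M["m01"]/M["m00"]),cv2.boundingRect(q)
a,r=cen(w,311,160,14,22);print(a,r)
b=(220+(208+.5)/5-.5,90+(187+.5)/5-.5)
p,e=tri(w,a,s,b);print("mark",p,e)
for ax in ([.4525,-.19],[.4535,-.19]): print(19-np.degrees(np.arctan2(*(p[:2]-ax)[::-1])))
for z in(.112,.116):
  q=plane(w,a,z);print(z,q,proj(s,q),b)
st=manip.read_state();print(st["time"],st["contact_force"])
E
```

```text
(316.5, 168.05333333333334) (1, 1, 10, 15)
mark [ 0.46884498 -0.21010386  0.11188366] 0.0007441624456484401
69.88796268534948
71.64604267536131
0.112 [ 0.46854047 -0.20991726  0.112     ] [261.51916533 126.83963578] (261.2, 127.0)
0.116 [ 0.46902468 -0.21050029  0.116     ] [260.88594251 125.44066991] (261.2, 127.0)
8.8167 [ 0.0053274  -0.6675982  -0.67900666]
```

View pics/w9z.png

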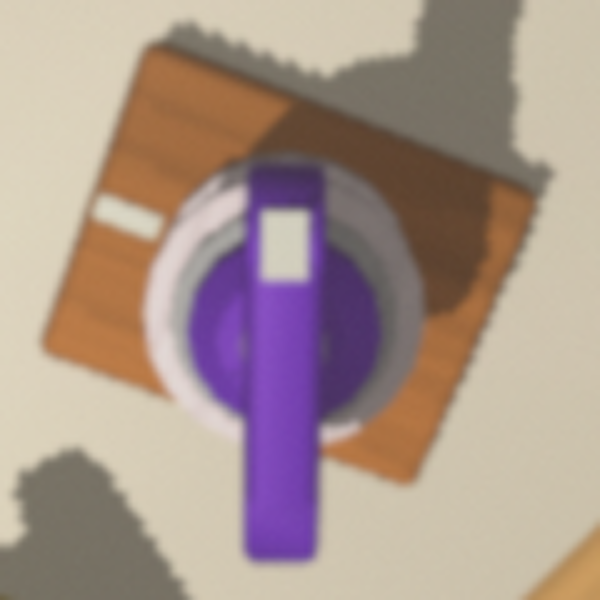

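The wing is about 70° (1.2 rad) past the base line. The mark is at 0.112 m, 12 mm below its start height, so the nut is home. Handing in.

```bash
python3 -c "
from workcell import manip
manip.hand_in()"
```

```text
the job is handed in; nothing more can be done
```

I turned the violet wing nut backward about 0.8 rad and opened the fingers, and it dropped into the thread start. I then gripped it again, screwed it forward until it was home, let go, raised the hand clear and handed the job in at about 8.8 s.

- **Drop:** the white mark was at about 0.116 m, against 0.124 m at the start, so the nut fell the expected 8 mm.
- **Home:** the mark ended at about 0.112 m, 12 mm below the start. The wing was about 70° (1.2 rad) past the base line. The calibration is good to about 2 mm, so the height is not exact.
- **After release:** the hand was well clear of the nut, with no contact force beyond noise. I never moved near the grey and yellow nuts, and they look unchanged in the last scene picture. I did not measure the grey wing end.
- **Fault on the way:** the first grip was 5 mm off the axis and 8 mm too high, so I loosened, corrected it and gripped again before turning. No later check failed or disagreed.

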